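# Press the new price card flat on the sloped stand

## Task

The price card on the sloped stand has just been glued. Take the press pad by its handle, draw it out of its rack through the open end, tilt it to the slope of the stand and press it flush and squarely over the card with gentle, steady pressure, about the weight of a full litre bottle. Finish while still gripping the pad and pressing it there; do not shift the slope of the stand or disturb the other things on the counter.

Things in the scene. Friction and masses are not known exactly. Their poses are not given: they have to be found in the camera images.
- pad: loose rigid press pad, 110 to 210 g: plate 80 (x) x 110 (y) x 10 mm thick, dark rubber sole, pale wood top, with one upright block handle on the middle of its top, 56 (x) x 22 (y), reaching from 10 to 54 mm above the sole. Origin: centre of the sole's underside; z points to the handle's top. It starts lying level in the rack, its x along the rack's x.
- rack: fixed aluminium rack, 103 (x) x 130 (y) x 20 mm high, open at its -x end towards the robot, closed at +x. Origin: centre of its underside. Floor 3 mm thick, 118 mm between side walls. Lips on both sides overhang the pad's edges by 6 mm, undersides 16 mm up (3 mm over the plate), 98 mm clear between them: the pad leaves only by sliding level.
- rack_mouth (a point): middle of the rack's open end, on its floor: 50 mm from the rack's origin along its -x, 3 mm up. The pad is out once its origin is 40 mm or more beyond this point.
- stand: fixed price stand: dark steel base 180 (x) x 190 (y) x 10 mm, origin at the centre of its underside. On it a plain grey board, 165 up the slope x 160 wide x 10 thick, is hinged at its low edge, 70 mm to -x of the origin and 24 mm up, and rises towards +x. Thin guide arcs 87 mm either side of its middle end about 95 mm high. No ledge.
- card (a point): centre of the glued paper card (60 up the slope x 90 across) on the board's face, 88 mm up from the hinge edge. z points square out of the face, x up the slope, y level across. The slope differs each time: 15 to 35 degrees from level. The face is rigid, its stiff friction hinge slips only at about 8 N m.
- board_top (a point): middle of the board's upper edge, on the face, 77 mm up the slope from the card's centre; same axes as the card.
- glass_a: bystander: empty drinking glass, 60 mm across, 75 high, upright; origin at the centre of its underside
- cup_lid: bystander: white round cup lid, 68 mm across, 18 high, lying flat; origin at the centre of its underside
- carton_a: bystander: small upright carton, 42 x 42 x 85 high; origin at the centre of its underside
- paper_cup: bystander: white open cup, 76 mm across, 100 high, upright; origin at the centre of its underside
- bottle_a: bystander: closed bottle, 52 mm across, 150 high, upright; origin at the centre of its underside
- glass_b: bystander: empty drinking glass, 60 mm across, 75 high, upright; origin at the centre of its underside
- carton_b: bystander: small upright carton, 42 x 42 x 85 high; origin at the centre of its underside
There are look-alikes about, which are no part of the job. Of the things that look like the rack, take the one that is farthest to the robot's left at the start. Leave any green look-alike of the pad alone.

How it is judged:
On the way:
1. the pad has been slid out through the open end of the rack (x of pad in the frame of rack below -0.09 m), for 0.1 s.
At the end, for the whole second after the job is handed in: The gripper still holds the pad and presses its sole on the board with 4 to 25 N, at rest; the sole is within 0.05 rad of the face's slope and 2.5 mm of the face, its centre within 12 mm of the card's along and across, square to the card within 8 degrees; board unshifted (6 mm) (x of pad in the frame of card between -0.012 and 0.012 m and y of pad in the frame of card between -0.012 and 0.012 m and z of pad in the frame of card between -0.004 and 0.0025 m and angle between the z axis of pad and the z axis of card, either way round below 0.05 rad and angle between the x axis of pad and the x axis of card, either way round below 0.14 rad and angle between pad's own z axis and vertical below 1 rad and contact force between pad and stand between 4 and 25 N and contact force between the fingers and pad above 2 N and linear speed of pad below 0.01 m/s and angular speed of pad below 0.1 rad/s and distance of board_top from where it was at the start of the episode below 0.006 m); the arm keeps its last pose, push and grip.
It fails at once if the pad is rammed against the board (over 40 N) (contact force between pad and stand above 40 N).
It fails at once if the stand's slope is shifted (distance of board_top from where it was at the start of the episode above 0.006 m).
It fails at once if another thing on the counter is moved by more than 3 cm (distance of any of glass_a, cup_lid, carton_a, paper_cup, bottle_a, glass_b, carton_b from where it was at the start of the episode above 0.03 m).
It also fails if it takes over 54 s, if anything falls off the work surface, if the arm or the gripper's body presses on something with over 40 N, if the wrist force passes 120 N, or if a joint passes its speed limit or range.

## Robot

A 6-joint arm with a two-finger parallel gripper is mounted at the origin on the work surface. World frame = base frame: x ahead of the robot, y to its left, z up, the work surface at z = 0. Lengths are in m, angles in rad, forces in N, time in s.
With the tool pointing down it reaches from about 0.35 to 0.85 m from the base axis. Payload 8.1 kg.
Tool frame: the origin (TCP) lies midway between the tips of the shut fingers; the grasp point (between the pads) lies 19 mm behind it; z points along the fingers, y is the line along which they close (so a half turn about z gives the same grasp; the last joint's range is limited). The gripper opens to 93 mm and grips with 3 to 60 N. Pads are 15 mm wide; open, the fingers measure 128 mm over their backs; the gripper's body (75 mm by 188 mm) begins 65 mm behind the grasp point.
Start: joints at [1.067, 0.13, 1.488, -0, 1.523, -0.085], TCP at [0.244, 0.548, 0.185] pointing down, gripper open.
Joint ranges: [-2.96, 2.96], [-0.89, 2.26], [0.02, 2.5], [-1.34, 4.48], [0, 2.73], [-2.66, 2.66]. Speed limits (rad/s): [2.39, 2.39, 2.79, 3.14, 3.14, 3.14].

## Interface

Orientations are given as a 3x3 rotation matrix whose columns are the frame's x, y, z axes.
In Python, from workcell import manip gives the robot as it stands.
- The arm moves only by the shell command python3 -m handwheel 'ROWS' [FORCE]. ROWS is JSON, a list of rows, each a list of 7 numbers: the shift along the world's x, y, z normalised to -1 to 1, where 1 is 2.5 cm, then the turn, a rotation vector about the world's x, y, z normalised to -1 to 1, where 1 is 0.1 rad, then the closure, from 0 (fully open) to 1 (shut). A call has 1 to 8 rows; each row shifts and turns the commanded pose from where the row before left it; what a row does not reach is not made up. A row lasts 1/10 s, in which the tool goes at most 50 mm and 8.59 degrees, less where a joint would pass 70% of its speed; a pose out of reach is approached as far as the arm can. A call with a number of a shift or a turn outside -1 to 1 is refused whole. A call with a gripper value outside its range is refused whole. The fingers move at their own pace and stop on an object; FORCE is the grip in N (left out, the last holds). Time passes only in rows, so rows that do not move let the fingers close. It gives the time, the measured TCP pose, the force, the opening and the grip force at its end, in the units of the state.
- manip.get_state(): the state, without advancing time (a new reading comes with each control period).
- manip.get_image(name): name is "side" or "top"; returns a dict with "img" (400x640x3 uint8, red, green, blue), "fx", "fy", "cx", "cy" (pixels), "dist_coeffs" ([k1, k2, p1, p2, k3] as OpenCV has them; the pictures are not rectified), "rvec" (rotation vector, rad) and "tvec" (3), from world to camera coordinates, as OpenCV has them. Camera axes: x right, y down, z forward; pixel columns grow to the right and rows downward; lengths in m; the calibration is good to about 2 mm. A picture is of the moment at which its call begins. There is no depth.
- manip.hand_in(): hands the job in; it is judged then, once.
The state is a dict: "time_s": time; "joints": joint angles; "qd": joint speeds; "joint_efforts": joint torques, N m; "tcp_pos": TCP position; "eef_rot": TCP orientation; "force": force on the tool from outside, world axes, zero at the start; "ft_torque": the same for the moment, N m; "grip_width": finger opening in m; "gripper_force": force on a finger pad.
Only numpy, scipy, OpenCV 4.12 (cv2) and the standard library are available. Lean on these libraries where they do the work, as an engineer would, in place of code of your own. Each camera call takes 0.05 s, during which the arm holds its last target. There are 200 camera calls.

## Working session

There is one attempt and no reset: what is moved stays moved. The work goes in short steps, Python scripts to look and compute and a shell command to move; the robot and the scene stay as the last step left them, time stands still between calls to the robot, and variables do not carry over. Pictures are saved under pics/ and viewed, at most 10 in all, crops included, and the job is handed in when it is done.

```bash
mkdir -p pics; ls; cat > h.py <<'E'
import numpy as np, cv2, json
from workcell import manip
def grab(n,tag):
    d=manip.get_image(n); cv2.imwrite(f'pics/{tag}.png',cv2.cvtColor(np.asarray(d['img'],np.uint8),cv2.COLOR_RGB2BGR))
    json.dump({k:np.asarray(v).tolist() for k,v in d.items() if k!='img'},open(f'pics/{tag}.json','w'))
def cal(tag):
    d=json.load(open(f'pics/{tag}.json'))
    K=np.array([[d['fx'],0,d['cx']],[0,d['fy'],d['cy']],[0,0,1.]])
    return K,np.array(d['dist_coeffs']),np.array(d['rvec']).reshape(3),np.array(d['tvec']).reshape(3)
def ray(tag,uv):
    K,D,r,t=cal(tag);R=cv2.Rodrigues(r)[0]
    p=cv2.undistortPoints(np.array([[uv]],float),K,D)[0,0]
    v=R.T@np.array([p[0],p[1],1]);return -R.T@t,v/np.linalg.norm(v)
def atz(tag,uv,z):
    c,v=ray(tag,uv);return c+v*(z-c[2])/v[2]
def proj(tag,P):
    K,D,r,t=cal(tag);return cv2.projectPoints(np.asarray(P,float).reshape(-1,1,3),r,t,K,D)[0][:,0]
def tri(obs):
    A=0;b=0
    for tag,uv in obs:
        c,v=ray(tag,uv);M=np.eye(3)-np.outer(v,v);A=A+M;b=b+M@c
    X=np.linalg.solve(A,b);return X,[np.round(proj(t,X)[0]-u,1) for t,u in obs]
E
python3 - <<'E'
from h import *
grab('top','t0');grab('side','s0')
for t in('t0','s0'): print(ray(t,(320,200)))
E
```

```text
pics
(array([0.40820324, 0.01618949, 1.38418612]), array([ 0.05109022, -0.0138893 , -0.99859745]))
(array([ 0.37589887, -0.79508486,  0.98770972]), array([ 0.10438473,  0.63650341, -0.76417749]))
```

View pics/t0.png

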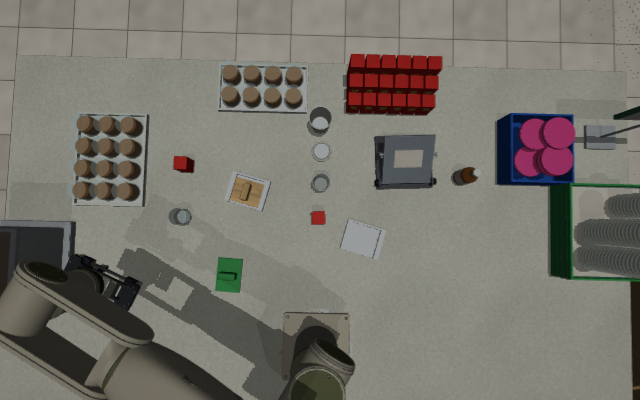

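View pics/s0.png

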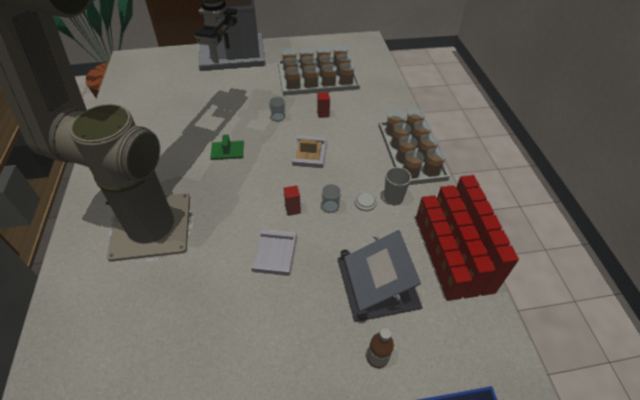

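The top view shows two rack-like things: one holding the wooden pad at (248,190), and an empty one at (362,238). The first is farther to the robot's left and holds the pad, so it's the one meant. The green pad look-alike is at (229,274), and the stand is at (405,161) with its card at (408,158). I'll enlarge both to confirm.

```bash
python3 - <<'E'
import cv2,numpy as np
a=cv2.imread('pics/t0.png');b=cv2.imread('pics/s0.png')
def c(i,x,y,w,h,s): return cv2.resize(i[y:y+h,x:x+w],None,fx=s,fy=s,interpolation=cv2.INTER_CUBIC)
# top: rack (220,165) 57x50 x7 ; stand (365,125) 80x70 x5
cv2.imwrite('pics/c1.png',np.hstack([c(a,220,165,56,50,7),c(a,366,125,80,70,5)[:350]]))
cv2.imwrite('pics/c2.png',np.hstack([c(b,288,130,44,44,8)[:352],c(b,332,226,96,88,4)]))
E
```

```text
(no output)
```

View pics/c1.png

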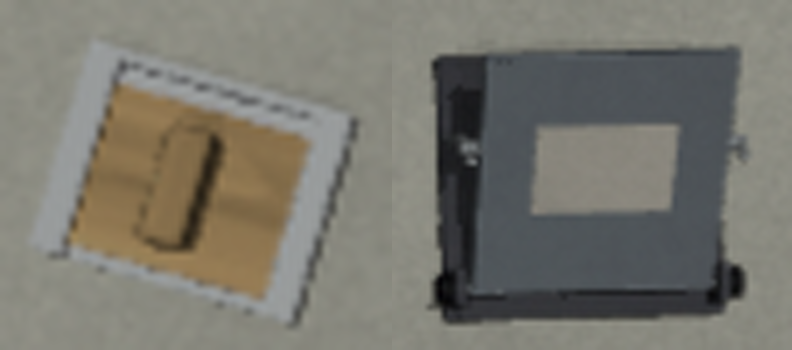

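View pics/c2.png

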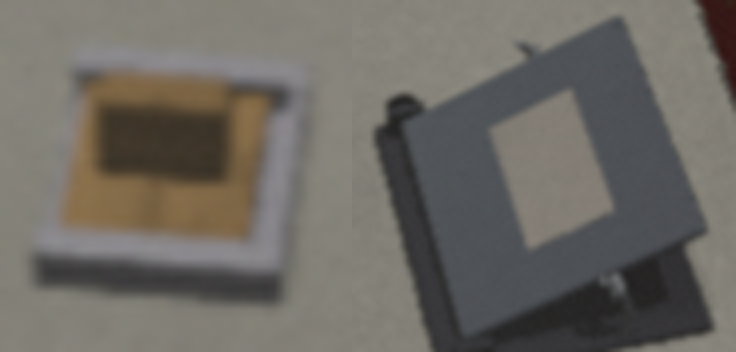

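```bash
cat > fit.py <<'E'
from h import *
from scipy.optimize import least_squares
def T(u,v): return (366+(u-392)/5,125+v/5)
def S(u,v): return (332+(u-352)/4,226+v/4)
R1=lambda u,v:(220+u/7,165+v/7)
R2=lambda u,v:(288+u/8,130+v/8)
def Rz(a):return np.array([[np.cos(a),-np.sin(a),0],[np.sin(a),np.cos(a),0],[0,0,1]])
# stand: order low+y, up+y, up-y, low-y
brd=[(0,.08),(.165,.08),(.165,-.08),(0,-.08)];crd=[(.058,.045),(.118,.045),(.118,-.045),(.058,-.045)]
ot=[T(470,290),T(485,55),T(740,47),T(722,290),T(531,214),T(538,126),T(681,123),T(671,212)]
os_=[S(400,122),S(620,17),S(706,230),S(465,335),S(488,130),S(575,90),S(613,212),S(527,249)]
def pts(p):
    x,y,a,s,n=p
    X=np.array([[-.07+d*np.cos(s)-n*np.sin(s),w,.024+d*np.sin(s)+n*np.cos(s)] for d,w in brd+crd])
    return X@Rz(a).T+[x,y,0]
f=lambda p:np.r_[(proj('t0',pts(p))-ot).ravel(),(proj('s0',pts(p))-os_).ravel(),(p[4]-.0)/.003]
r=least_squares(f,[.5,-.2,0,.4,0],loss='soft_l1');print('stand x y yaw slope n',r.x.round(4),'deg',np.degrees(r.x[2:4]).round(2));print(r.fun[:-1].reshape(-1,2).round(1).tolist())
P=pts(r.x);print('card',P[4:].mean(0).round(4),'top',((P[1]+P[2])/2).round(4))
# rack top corners: -x+y,+x+y,+x-y,-x-y
c=np.array([[-.0515,.065,.02],[.0515,.065,.02],[.0515,-.065,.02],[-.0515,-.065,.02]])
o1=[R1(38,245),R1(98,42),R1(355,118),R1(292,322)];o2=[R2(78,55),R2(308,65),R2(282,265),R2(38,255)]
q=lambda p:c@Rz(p[2]).T+[p[0],p[1],0]
g=lambda p:np.r_[(proj('t0',q(p))-o1).ravel(),(proj('s0',q(p))-o2).ravel()]
r=least_squares(g,[.45,.2,-.3]);print('rack',r.x.round(4),np.degrees(r.x[2]));print(r.fun.reshape(-1,2).round(1).tolist())
h=atz('t0',R1(177,185),.057);print('handle',h.round(4),'in rack',(Rz(r.x[2]).T@(h-[*r.x[:2],0])).round(4))
for n,uv,z in[('lid',(320,150),.018),('glass',(320,184),.07),('carton',(318,217),.085),('bottle',(472,173),.15),('cup',(319,117),.1),('glassb',(179,214),.07),('carton2',(182,162),.085),('green',(229,274),.03),('rack2',(362,238),.01)]:print(n,atz('t0',uv,z).round(3))
E
python3 fit.py
```

```text
stand x y yaw slope n [ 0.6174 -0.2819  0.0472  0.5489  0.0088] deg [ 2.7  31.45]
[[0.2, -0.2], [0.3, -0.8], [0.5, -0.3], [-1.9, -1.3], [-0.1, -1.3], [-0.2, -1.1], [-0.5, -1.1], [-0.4, -1.5], [-0.4, 0.2], [-0.7, -0.6], [-0.8, 0.3], [-1.5, 1.4], [-0.2, 0.0], [-1.5, 0.1], [-0.0, 0.1], [-0.2, 0.8]]
card [ 0.6178 -0.2819  0.0774] top [ 0.6835 -0.2788  0.1176]
rack [ 0.5055  0.2367 -0.252 ] -14.438586905804062
[[-0.7, -0.4], [-0.4, -1.2], [0.5, -1.4], [0.8, -0.7], [-1.1, -0.9], [-0.5, -0.0], [-0.8, 1.2], [-1.4, 0.1]]
handle [0.498  0.2394 0.057 ] in rack [-0.0079  0.0007  0.057 ]
lid [0.646 0.001 0.018]
glass [ 0.527 -0.001  0.07 ]
carton [0.421 0.003 0.085]
bottle [ 0.564 -0.459  0.15 ]
cup [0.736 0.008 0.1  ]
glassb [0.42  0.445 0.07 ]
carton2 [0.585 0.438 0.085]
green [0.229 0.288 0.03 ]
rack2 [ 0.355 -0.146  0.01 ]
```

The crops confirm it. The left rack holds the wooden pad, with its handle top near top-view pixel (245.3,191.4) and its mouth facing the robot. The stand's card and board corners are read and fit to within about 1.5 px. Next I'll check yaw per camera and work out the first move.

```bash
cat >> fit.py <<'E'
print('rack top only',least_squares(lambda p:g(p)[:8],r.x).x.round(4),'side only',least_squares(lambda p:g(p)[8:],r.x).x.round(4))
f2=lambda sl:least_squares(lambda p:np.r_[f(p)[sl],p[4]/.003],[.6,-.28,0,.5,0]).x.round(4)
print('stand top',f2(slice(0,16)),'side',f2(slice(16,32)))
E
cat > go.py <<'E'
from h import *
from scipy.spatial.transform import Rotation as Ro
def togo(pos,R):
    s=manip.get_state();d=np.array(pos)-s['tcp_pos'];w=Ro.from_matrix(np.array(R)@np.array(s['eef_rot']).T).as_rotvec()
    print('t',round(s['time_s'],2),'shift',(d/.025).round(2),'turn',(w/.1).round(2),'F',np.round(s['force'],1),'grip',round(s['grip_width'],4),round(s['gripper_force'],1),'j',np.round(s['joints'],2))
def down(yaw,tilt=0): # tool x along heading 'yaw' dir pads x ; z down tilted forward
    c,s=np.cos(yaw),np.sin(yaw);Rz=np.array([[c,-s,0],[s,c,0],[0,0,1]])
    return Rz@Ro.from_rotvec([0,-tilt,0]).as_matrix()@np.diag([1,-1,-1.])
E
python3 fit.py|tail -2; python3 - <<'E'
from go import *
print(np.round(manip.get_state()['eef_rot'],3))
togo([.498,.2395,.10],down(-.265));togo([.498,.2395,.10],down(-.265+np.pi))
E
```

```text
rack top only [ 0.5024  0.2368 -0.2643] side only [ 0.5088  0.2369 -0.2374]
stand top [ 6.097e-01 -2.854e-01  4.850e-02  5.031e-01  4.000e-04] side [ 6.159e-01 -2.759e-01  5.160e-02  5.165e-01 -2.000e-04]
[[-0.914  0.407 -0.001]
 [ 0.407  0.914 -0.001]
 [ 0.    -0.002 -1.   ]]
t 0.1 shift [ 10.17 -12.33  -3.36] turn [-1.000e-02 -2.000e-02 -2.988e+01] F [-1.   0.1 -1.1] grip 0.0927 0.0 j [ 1.07  0.13  1.49 -0.    1.52 -0.09]
t 0.1 shift [ 10.17 -12.33  -3.36] turn [ 0.01 -0.01  1.54] F [-1.   0.1 -1.1] grip 0.0927 0.0 j [ 1.07  0.13  1.49 -0.    1.52 -0.09]
```

```bash
python3 -m handwheel '[[0.7,-0.9,0,0,0,0.2,0],[0.8,-1,0,0,0,0.2,0],[0.8,-1,0,0,0,0.2,0],[0.8,-1,0,0,0,0.2,0],[0.8,-1,0,0,0,0.2,0],[0.8,-1,0,0,0,0.2,0],[0.8,-1,0,0,0,0.2,0],[0.8,-1,0,0,0,0.14,0]]' 20 && python3 -m handwheel '[[0.8,-1,0,0,0,0,0],[0.8,-1,0,0,0,0,0],[0.8,-0.9,-0.5,0,0,0,0],[0.7,-0.8,-0.9,0,0,0,0],[0.6,-0.6,-0.9,0,0,0,0],[0.2,-0.1,-0.5,0,0,0,0],[0,0,0,0,0,0,0]]'
python3 - <<'E'
from go import *
togo([.498,.2395,.10],down(-.265+np.pi)); grab('top','t1');grab('side','s1')
import cv2
a=cv2.imread('pics/t1.png');b=cv2.imread('pics/s1.png')
c=lambda i,x,y,w,h,s:cv2.resize(i[y:y+h,x:x+w],None,fx=s,fy=s,interpolation=cv2.INTER_CUBIC)
cv2.imwrite('pics/c3.png',np.hstack([c(a,215,155,65,70,6),c(b,280,95,65,70,6)]))
E
```

```text
time_s: 0.9
tcp_pos: [0.4019, 0.3494, 0.1846]
eef_rot: [[-0.965, 0.261, -0.001], [0.261, 0.965, -0.0], [0.0, -0.001, -1.0]]
force: [-0.2, 0.4, 0.0]
grip_width: 0.0929
gripper_force: 0.0
time_s: 1.6
tcp_pos: [0.4975, 0.2397, 0.1123]
eef_rot: [[-0.965, 0.263, -0.005], [0.263, 0.965, -0.001], [0.004, -0.003, -1.0]]
force: [-0.3, -0.4, -0.7]
grip_width: 0.093
gripper_force: 0.0
t 1.6 shift [ 0.02 -0.01 -0.49] turn [ 0.02 -0.05  0.01] F [-0.3 -0.4 -0.7] grip 0.093 0.0 j [ 0.36  0.05  1.7   0.    1.39 -0.95]
```

View pics/c3.png

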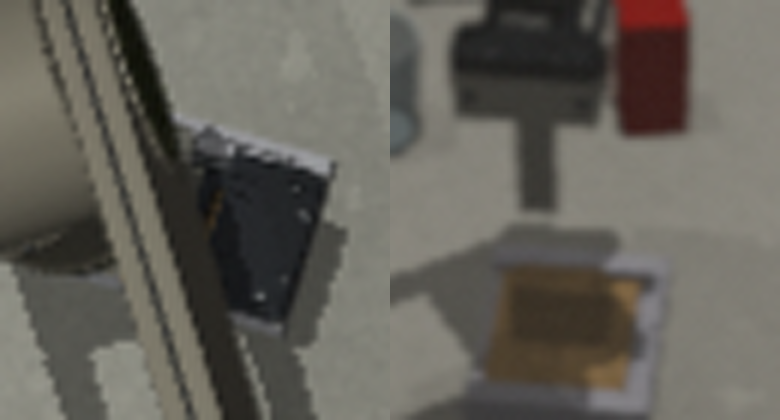

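The side crop shows the near fingertip at about (304.7,130) and the handle's dark near face centred at about (308.8,146.7). I'll check both against the model.

```bash
python3 - <<'E'
from go import *
s=manip.get_state();R=np.array(s['eef_rot']);p=np.array(s['tcp_pos'])
print('finger tip pred',proj('s1',p-R[:,1]*.055)[0])
a=-.26;ex=np.array([np.cos(a),np.sin(a),0]);ey=np.array([-np.sin(a),np.cos(a),0])
h=np.array([.498,.2395,0])
for z in(.013,.057):
  for d in(-.028,.028): print(z,d,proj('s1',h+ex*d-ey*.011+[0,0,z])[0].round(1))
E
```

```text
finger tip pred [304.13864869 138.50165311]
0.013 -0.028 [298.3 152.4]
0.013 0.028 [314.7 153.7]
0.057 -0.028 [297.9 142.7]
0.057 0.028 [314.7 144. ]
```

The handle sits about 3 mm further along +x than assumed. The fingertip appears higher than predicted, so I'll lower partway and look again.

```bash
python3 -m handwheel '[[0.1,0,-0.6,0,0,0,0],[0.05,0,-0.6,0,0,0,0],[0,0,-0.6,0,0,0,0],[0,0,-0.2,0,0,0,0],[0,0,0,0,0,0,0]]'
python3 - <<'E'
from go import *
togo([.501,.240,.025],down(-.262+np.pi)); grab('side','s2')
b=cv2.imread('pics/s2.png')
cv2.imwrite('pics/c4.png',cv2.resize(b[85:185,260:360],None,fx=6,fy=6,interpolation=cv2.INTER_CUBIC))
s=manip.get_state();R=np.array(s['eef_rot']);p=np.array(s['tcp_pos'])
for y in(-.055,.055):
  for z in (0,-.084): print(y,z,((proj('s2',p+R[:,1]*y+R[:,2]*z)[0]-[260,85])*6).round(0))
E
```

```text
time_s: 2.2
tcp_pos: [0.5013, 0.2403, 0.0632]
eef_rot: [[-0.965, 0.261, -0.003], [0.261, 0.965, -0.001], [0.003, -0.002, -1.0]]
force: [0.6, -0.2, 0.3]
grip_width: 0.093
gripper_force: 0.0
t 2.2 shift [-0.01 -0.01 -1.53] turn [ 0.01 -0.03  0.03] F [ 0.6 -0.2  0.3] grip 0.093 0.0 j [ 0.35  0.11  1.74 -0.    1.3  -0.95]
-0.055 0 [273. 393.]
-0.055 -0.084 [271. 272.]
0.055 0 [300. 261.]
0.055 -0.084 [298. 141.]
```

View pics/c4.png

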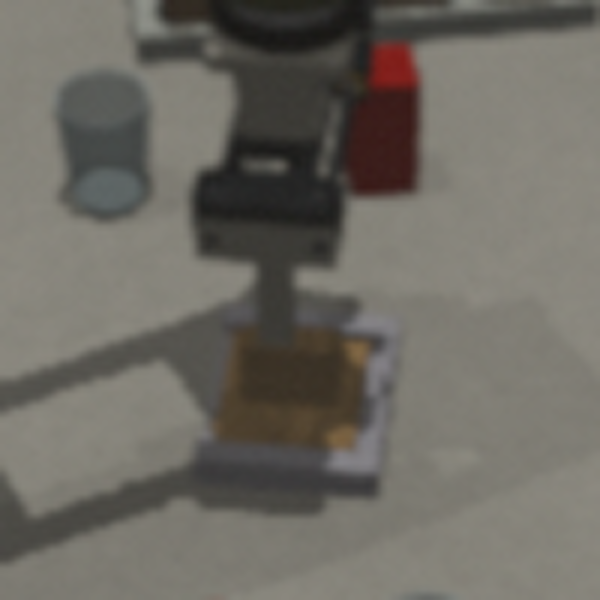

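The side view shows the finger above the handle, but its tip at (306,142) sits higher than predicted (150.5), probably because open fingers retract on their linkage. Going down to z≈0.026 is safe either way, and the grip width will tell.

```bash
python3 -m handwheel '[[0,0,-0.5,0,0,0,0],[0,0,-0.5,0,0,0,0],[0,0,-0.5,0,0,0,0],[0,0,0,0,0,0,0.3],[0,0,0,0,0,0,0.6],[0,0,0,0,0,0,1],[0,0,0,0,0,0,1],[0,0,0,0,0,0,1]]' 30;python3 -m handwheel '[[0,0,0,0,0,0,1],[0,0,0,0,0,0,1],[0,0,0,0,0,0,1],[0,0,0,0,0,0,1]]'
```

```text
time_s: 3.05
tcp_pos: [0.5032, 0.2408, 0.0282]
eef_rot: [[-0.965, 0.262, 0.001], [0.262, 0.965, 0.0], [-0.001, 0.001, -1.0]]
force: [0.3, -0.2, 0.1]
grip_width: 0.0575
gripper_force: 0.0
time_s: 3.45
tcp_pos: [0.5027, 0.2407, 0.0275]
eef_rot: [[-0.965, 0.262, -0.0], [0.262, 0.965, 0.0], [0.0, -0.0, -1.0]]
force: [-0.1, -0.0, 0.1]
grip_width: 0.0259
gripper_force: 0.0
```

```bash
python3 -m handwheel '[[0,0,0,0,0,0,1],[0,0,0,0,0,0,1],[0,0,0,0,0,0,1],[0,0,0,0,0,0,1]]'
```

```text
time_s: 3.85
tcp_pos: [0.5027, 0.2406, 0.0275]
eef_rot: [[-0.965, 0.262, -0.0], [0.262, 0.965, -0.0], [0.0, -0.0, -1.0]]
force: [0.2, -0.2, 0.3]
grip_width: 0.0006
gripper_force: 0.0
```

The fingers closed on nothing, so the tips aren't where the model puts them. Look again.

```bash
python3 - <<'E'
from go import *
grab('side','s3');grab('top','t3')
b=cv2.imread('pics/s3.png');a=cv2.imread('pics/t3.png')
c=lambda i,x,y,w,h,s:cv2.resize(i[y:y+h,x:x+w],None,fx=s,fy=s,interpolation=cv2.INTER_CUBIC)
cv2.imwrite('pics/c5.png',np.hstack([c(b,275,100,65,90,6),c(a,215,145,65,90,6)]))
s=manip.get_state();print(s['tcp_pos'],s['joints'])
p=np.array(s['tcp_pos']);print(proj('s3',p),proj('s3',p+[0,0,.03]),proj('t3',p))
E
```

```text
[0.50272956 0.2406286  0.02752916] [ 3.54446363e-01  1.48897692e-01  1.76570196e+00 -3.13042780e-05
  1.22702213e+00 -9.51509076e-01]
[[308.15038826 147.34563223]] [[308.03721161 140.67508725]] [[246.44502477 190.63651231]]
```

View pics/c5.png

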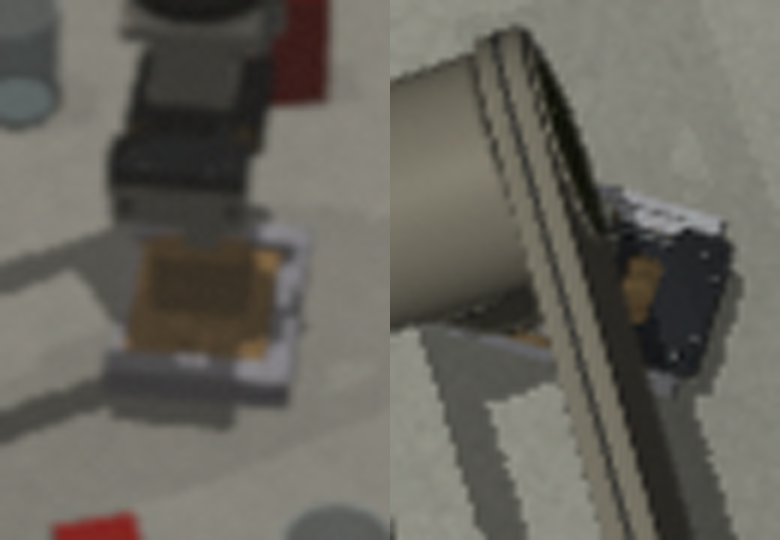

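```bash
python3 - <<'E'
from go import *
s=manip.get_state();p=np.array(s['tcp_pos']);R=np.array(s['eef_rot'])
f=lambda u,v:(215+(u-390)/6,145+v/6)
for dz in(0,.03):
  for uv in((735,240),(700,375)):
    X=atz('t3',f(*uv),p[2]+.084+dz);print(dz,'edge in tool',(R.T@(X-p)).round(3))
g=lambda u,v:(275+u/6,100+v/6)
# side: body front lower corners
for dz in(0,.03):
  for uv in((113,218),(245,225)):
    X=atz('s3',g(*uv),p[2]+.084+dz);print('side',dz,(R.T@(X-p)).round(3))
print('orange at z.013/.057',atz('t3',f(640,290),.013),atz('t3',f(640,290),.057))
E
```

```text
0 edge in tool [-0.038 -0.087 -0.084]
0 edge in tool [ 0.034 -0.09  -0.084]
0.03 edge in tool [-0.036 -0.091 -0.114]
0.03 edge in tool [ 0.034 -0.094 -0.114]
side 0 [ 0.039 -0.045 -0.084]
side 0 [-0.031 -0.042 -0.084]
side 0.03 [ 0.032 -0.079 -0.114]
side 0.03 [-0.035 -0.076 -0.114]
orange at z.013/.057 [0.49555317 0.20871063 0.013     ] [0.49275019 0.20253282 0.057     ]
```

Both cameras put the real fingertips about 35 mm above the reported TCP, while x and y agree. I'll reopen to about 60 mm, so the fingers fit between the lips, and go down gently on force until they touch the plate.

```bash
python3 -m handwheel '[[0,0,0,0,0,0,0.35],[0,0,0,0,0,0,0.35],[0,0,0,0,0,0,0.35],[0,0,0,0,0,0,0.35],[0,0,0,0,0,0,0.35],[0,0,0,0,0,0,0.35],[0,0,0,0,0,0,0.35],[0,0,0,0,0,0,0.35]]' && python3 -m handwheel '[[0,0,-0.2,0,0,0,0.35],[0,0,-0.2,0,0,0,0.35],[0,0,-0.2,0,0,0,0.35],[0,0,-0.2,0,0,0,0.35]]'
```

```text
time_s: 4.75
tcp_pos: [0.5027, 0.2406, 0.0275]
eef_rot: [[-0.965, 0.262, 0.0], [0.262, 0.965, -0.0], [-0.0, -0.0, -1.0]]
force: [-0.8, -0.0, -0.5]
grip_width: 0.0584
gripper_force: 0.0
time_s: 5.15
tcp_pos: [0.5025, 0.2406, 0.0068]
eef_rot: [[-0.965, 0.262, -0.001], [0.262, 0.965, -0.0], [0.0, -0.0, -1.0]]
force: [0.3, -1.0, -0.1]
grip_width: 0.0603
gripper_force: 0.0
```

```bash
python3 -m handwheel '[[0,0,-0.2,0,0,0,0.35],[0,0,-0.1,0,0,0,0.35],[0,0,0,0,0,0,0.35]]' && python3 -m handwheel '[[0,0,-0.2,0,0,0,0.35],[0,0,-0.1,0,0,0,0.35],[0,0,0,0,0,0,0.35]]'
```

```text
time_s: 5.45
tcp_pos: [0.5023, 0.2405, -0.0006]
eef_rot: [[-0.965, 0.262, -0.001], [0.262, 0.965, -0.0], [0.001, -0.001, -1.0]]
force: [0.8, -0.5, -1.0]
grip_width: 0.0606
gripper_force: 0.0
time_s: 5.75
tcp_pos: [0.5024, 0.2405, -0.008]
eef_rot: [[-0.965, 0.262, -0.001], [0.262, 0.965, -0.0], [0.001, -0.0, -1.0]]
force: [-0.5, -0.3, 0.2]
grip_width: 0.0606
gripper_force: 0.0
```

```bash
python3 -m handwheel '[[0,0,0,0,0,0,0.7],[0,0,0,0,0,0,1],[0,0,0,0,0,0,1],[0,0,0,0,0,0,1],[0,0,0,0,0,0,1],[0,0,0,0,0,0,1],[0,0,0,0,0,0,1],[0,0,0,0,0,0,1]]' 30
```

```text
time_s: 6.55
tcp_pos: [0.5028, 0.2408, -0.0074]
eef_rot: [[-0.965, 0.262, 0.0], [0.262, 0.965, 0.0], [-0.0, 0.0, -1.0]]
force: [0.4, 0.8, 0.3]
grip_width: 0.0221
gripper_force: 30.0
```

The handle is gripped at 22.1 mm. Ease it up 1 mm and slide out along the rack's -x.

```bash
python3 -m handwheel '[[0,0,0.05,0,0,0,1],[-0.2,0.05,0,0,0,0,1],[-0.4,0.11,0,0,0,0,1],[-0.5,0.135,0,0,0,0,1],[-0.5,0.135,0,0,0,0,1],[-0.5,0.135,0,0,0,0,1]]' && python3 -m handwheel '[[-0.5,0.135,0,0,0,0,1],[-0.5,0.135,0,0,0,0,1],[-0.5,0.135,0,0,0,0,1],[-0.4,0.11,0,0,0,0,1],[-0.25,0.065,0,0,0,0,1],[0,0,0,0,0,0,1],[0,0,0,0,0,0,1]]'; python3 -c "
from go import *
togo([.386,.272,.05],down(-.262+np.pi))"
```

```text
time_s: 7.15
tcp_pos: [0.4486, 0.2551, -0.0064]
eef_rot: [[-0.965, 0.261, -0.0], [0.261, 0.965, -0.0], [0.0, -0.0, -1.0]]
force: [0.2, 0.1, -2.2]
grip_width: 0.0215
gripper_force: 30.0
time_s: 7.85
tcp_pos: [0.3968, 0.2694, -0.006]
eef_rot: [[-0.965, 0.261, 0.001], [0.261, 0.965, 0.0], [-0.001, 0.0, -1.0]]
force: [0.0, 0.1, -1.3]
grip_width: 0.0218
gripper_force: 30.0
t 7.85 shift [-0.43  0.1   2.24] turn [-0.    0.01  0.03] F [ 0.   0.1 -1.3] grip 0.0218 30.0 j [ 0.49 -0.01  2.   -0.    1.15 -0.82]
```

```bash
sed -i 's/^f=lambda p/ot=np.array(ot)-.4;os_=np.array(os_)-.375\nf=lambda p/' fit.py; python3 fit.py|grep -A2 stand; python3 -c "
from h import *
print(cal('t0'),cal('s0'))"
python3 -m handwheel '[[0,0,0.6,0,0,0,1],[0,0,1,0,0,0,1],[0,0,1,0,0,0,1],[0,0,1,0,0,0,1],[0,0,1,0,0,0,1],[0,0,1,0,0,0,1],[0,0,0.6,0,0,0,1],[0,0,0,0,0,0,1]]'
```

```text
stand x y yaw slope n [ 0.6172 -0.2805  0.0468  0.5464  0.0088] deg [ 2.68 31.3 ]
[[0.2, 0.2], [0.3, -0.4], [0.5, 0.1], [-1.9, -0.9], [-0.2, -0.9], [-0.2, -0.7], [-0.5, -0.7], [-0.4, -1.1], [-0.1, 0.2], [-0.5, -0.5], [-0.6, 0.3], [-1.3, 1.2], [0.1, 0.0], [-1.3, 0.2], [0.2, 0.1], [0.0, 0.7]]
card [ 0.6179 -0.2805  0.0772] top [ 0.6836 -0.2774  0.1172]
--
stand top [ 6.111e-01 -2.841e-01  4.840e-02  5.045e-01  4.000e-04] side [ 6.153e-01 -2.746e-01  5.210e-02  5.153e-01 -1.000e-04]
(array([[411.76072623,   0.        , 317.30131092],
       [  0.        , 411.76072623, 196.35522933],
       [  0.        ,   0.        ,   1.        ]]), array([-0.00155044,  0.        ,  0.        ,  0.        ,  0.        ]), array([ 2.2207622 , -2.16868327,  0.07416525]), array([-0.00522051,  0.49022776,  1.35739187])) (array([[416.87147976,   0.        , 319.9319294 ],
       [  0.        , 416.87147976, 195.57403678],
       [  0.        ,   0.        ,   1.        ]]), array([-0.05160286,  0.        ,  0.        ,  0.        ,  0.        ]), array([ 2.4247766 , -0.18087186,  0.07908096]), array([-0.50050746,  0.09018948,  1.2208147 ]))
time_s: 8.65
tcp_pos: [0.3984, 0.27, 0.1513]
eef_rot: [[-0.965, 0.262, 0.004], [0.262, 0.965, 0.002], [-0.003, 0.003, -1.0]]
force: [0.3, -0.6, -1.8]
grip_width: 0.0221
gripper_force: 30.0
```

```bash
cat > f3.py <<'E'
import io,contextlib
with contextlib.redirect_stdout(io.StringIO()):
    from fit import *
P=[]
for i in range(8):
    X,res=tri([('t0',ot[i]),('s0',os_[i])]);P.append(X);print(X.round(4),res)
P=np.array(P);c=P.mean(0);u,s,v=np.linalg.svd(P-c);n=v[2]*np.sign(v[2,2]);print('normal',n.round(3),'slope',np.arccos(n[2]),'resid',((P-c)@n).round(4))
print('card',P[4:].mean(0).round(4),'edges',[np.linalg.norm(P[4+i]-P[4+(i+1)%4]).round(4) for i in range(4)],[np.linalg.norm(P[i]-P[(i+1)%4]).round(4) for i in range(4)])
E
python3 f3.py
```

```text
[ 0.5397 -0.2034  0.0312] [array([-0.,  0.]), array([ 0., -0.])]
[ 0.6804 -0.1974  0.1145] [array([ 0.1, -0.4]), array([-0.5,  0.1])]
[ 0.6885 -0.3563  0.1163] [array([ 0.1, -0.2]), array([-0.3,  0. ])]
[ 0.5452 -0.3669  0.0443] [array([ 0.1, -0.8]), array([-1.1,  0.1])]
[ 0.5884 -0.2373  0.0627] [array([ 0.1, -0.4]), array([-0.5,  0.1])]
[ 0.6416 -0.2353  0.0943] [array([ 0.2, -0.8]), array([-1. ,  0.1])]
[ 0.6436 -0.3253  0.0954] [array([ 0. , -0.2]), array([-0.3,  0. ])]
[ 0.5918 -0.3271  0.0666] [array([ 0.1, -0.6]), array([-0.7,  0.1])]
normal [-0.483  0.018  0.875] slope 0.5049274024350668 resid [-0.0033  0.0016 -0.0035  0.0025  0.0001  0.002   0.0004  0.0002]
card [ 0.6163 -0.2813  0.0797] edges [np.float64(0.0619), np.float64(0.0901), np.float64(0.0593), np.float64(0.09)] [np.float64(0.1636), np.float64(0.1591), np.float64(0.1608), np.float64(0.1641)]
```

```bash
cat >> go.py <<'E'
def card_R(s=.53,a=.04):
    c,d=np.cos(a),np.sin(a);Rz=np.array([[c,-d,0],[d,c,0],[0,0,1]])
    C=Rz@Ro.from_rotvec([0,-s,0]).as_matrix()
    return C,C@np.diag([-1,1,-1.])
E
python3 - <<'E'
from go import *
C,R=card_R();print(C.round(3));togo([.592,-.282,.1215],R)
_,R0=card_R(0);togo([.592,-.282,.1215],R0)
E
```

```text
[[ 0.862 -0.04  -0.505]
 [ 0.035  0.999 -0.02 ]
 [ 0.506  0.     0.863]]
t 8.65 shift [  7.74 -22.08  -1.19] turn [-0.62 -5.25  2.97] F [ 0.3 -0.6 -1.8] grip 0.0221 30.0 j [ 0.49 -0.18  1.86 -0.    1.46 -0.82]
t 8.65 shift [  7.74 -22.08  -1.19] turn [-0.03  0.04  3.05] F [ 0.3 -0.6 -1.8] grip 0.0221 30.0 j [ 0.49 -0.18  1.86 -0.    1.46 -0.82]
```

```bash
python3 -m handwheel '[[0.1,-0.4,0.3,0,0,0.1,1],[0.2,-0.8,0.3,0,0,0.15,1],[0.3,-1,0,0,0,0.15,1],[0.3,-1,0,0,0,0.15,1],[0.3,-1,0,0,0,0.15,1],[0.3,-1,0,0,0,0.15,1],[0.3,-1,0,0,0,0.15,1],[0.3,-1,0,0,0,0.15,1]]' && python3 -m handwheel '[[0.3,-1,0,0,0,0.15,1],[0.3,-1,0,0,0,0.15,1],[0.4,-1,0,0,0,0.15,1],[0.4,-1,0,0,0,0.15,1],[0.4,-1,0,0,0,0.15,1],[0.4,-1,0,0,0,0.15,1],[0.4,-1,0,0,0,0.15,1],[0.4,-1,0,0,0,0.15,1]]' && python3 -m handwheel '[[0.4,-1,0,0,0,0.15,1],[0.4,-1,0,0,0,0.15,1],[0.4,-1,0,0,0,0.15,1],[0.4,-1,0,0,0,0.15,1],[0.3,-0.8,0,0,0,0.15,1],[0.2,-0.4,0,0,0,0,1],[0,0,0,0,0,0,1]]';  python3 - <<'E'
from go import *
C,R=card_R();togo([.592,-.282,.1215],R)
E
```

```text
time_s: 9.45
tcp_pos: [0.4484, 0.088, 0.1619]
eef_rot: [[-0.989, 0.149, -0.002], [0.149, 0.989, -0.0], [0.002, -0.001, -1.0]]
force: [-0.5, -0.3, -1.6]
grip_width: 0.0215
gripper_force: 30.0
time_s: 10.25
tcp_pos: [0.5235, -0.1118, 0.1617]
eef_rot: [[-1.0, 0.029, -0.002], [0.029, 1.0, 0.001], [0.002, 0.001, -1.0]]
force: [-1.0, 0.5, -1.9]
grip_width: 0.0218
gripper_force: 30.0
time_s: 10.95
tcp_pos: [0.576, -0.2415, 0.1619]
eef_rot: [[-0.999, -0.043, -0.002], [-0.043, 0.999, 0.001], [0.002, 0.001, -1.0]]
force: [-0.5, -0.2, -2.0]
grip_width: 0.0216
gripper_force: 30.0
t 10.95 shift [ 0.64 -1.62 -1.62] turn [ 0.21 -5.32 -0.04] F [-0.5 -0.2 -2. ] grip 0.0216 30.0 j [-0.48  0.21  1.44 -0.    1.49 -2.09]
```

```bash
python3 -m handwheel '[[0,-0.3,0,0,-0.5,0,1],[0.1,-0.4,0,0,-0.8,0,1],[0.1,-0.4,-0.1,0,-0.9,0,1],[0.1,-0.3,-0.2,0,-0.9,0,1],[0.1,-0.2,-0.4,0.1,-0.9,0,1],[0.1,0,-0.4,0.1,-0.8,0,1],[0.1,0,-0.3,0,-0.5,0,1],[0,0,-0.2,0,0,0,1]]';  python3 - <<'E'
from go import *
C,R=card_R();togo([.592,-.282,.1215],R)
grab('top','t4');grab('side','s4')
b=cv2.imread('pics/s4.png');a=cv2.imread('pics/t4.png')
c=lambda i,x,y,w,h,s:cv2.resize(i[y:y+h,x:x+w],None,fx=s,fy=s,interpolation=cv2.INTER_CUBIC)
cv2.imwrite('pics/c6.png',np.hstack([c(b,325,200,100,120,5),c(a,365,115,60,120,5)]))
s=manip.get_state();p=np.array(s['tcp_pos']);R=np.array(s['eef_rot'])
for nm,q in(('A',p-.010*R[:,2]),('B',p+[0,0,.035]+.024*R[:,2])):
  K=[q+R@[x,y,0] for x,y in((-.04,.055),(-.04,-.055),(.04,-.055),(.04,.055))]
  print(nm,q.round(3),'side',((proj('s4',K)-[325,200])*5).round(0).tolist(),'top',((proj('t4',K)-[365,115])*5+[500,0]).round(0).tolist())
E
```

```text
time_s: 11.75
tcp_pos: [0.5892, -0.2787, 0.1207]
eef_rot: [[-0.863, -0.041, 0.503], [-0.035, 0.999, 0.021], [-0.504, 0.0, -0.864]]
force: [-1.0, 0.9, -2.2]
grip_width: 0.0216
gripper_force: 30.0
t 11.75 shift [ 0.11 -0.13  0.03] turn [-0.   -0.02 -0.01] F [-1.   0.9 -2.2] grip 0.0216 30.0 j [-0.75 -0.11  1.96  0.45  0.96 -2.56]
A [ 0.586 -0.28   0.131] side [[269.0, 163.0], [336.0, 354.0], [183.0, 422.0], [128.0, 231.0]] top [[648.0, 192.0], [829.0, 189.0], [815.0, 310.0], [639.0, 313.0]]
B [ 0.603 -0.279  0.137] side [[303.0, 151.0], [373.0, 341.0], [220.0, 410.0], [161.0, 219.0]] top [[649.0, 162.0], [831.0, 159.0], [816.0, 281.0], [639.0, 284.0]]
```

View pics/c6.png

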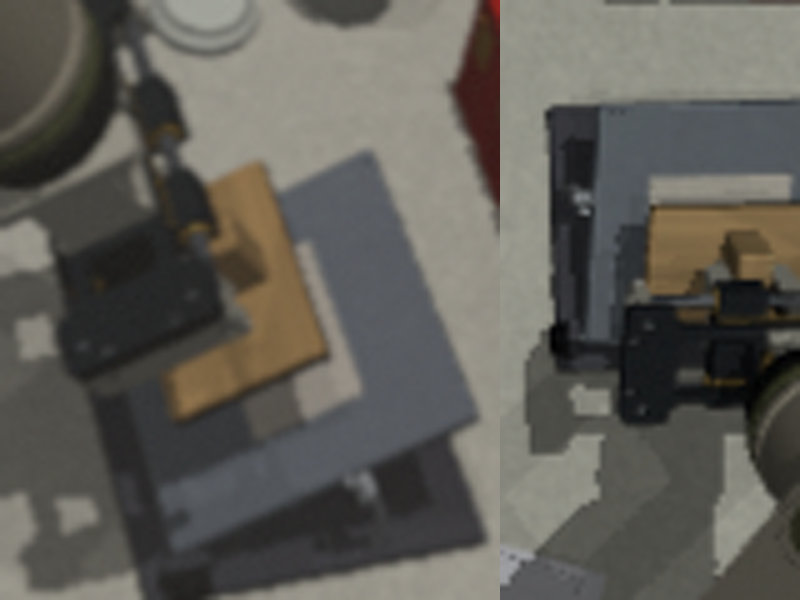

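The side view shows the plate's corners at crop (262,163), (325,352) and (172,412), tilted parallel to the board. That matches hypothesis A: a constant offset along the tool axis. Next I'll refine the pad's offset in the tool frame.

```bash
python3 - <<'E'
from go import *
from scipy.optimize import least_squares
s=manip.get_state();p=np.array(s['tcp_pos']);R=np.array(s['eef_rot'])
S=lambda u,v:(325+(u+.5)/5-.5,200+(v+.5)/5-.5); T=lambda u,v:(365+(u-500+.5)/5-.5,115+(v+.5)/5-.5)
# plate top corners up+y, up-y, low-y (tool coords), z = -.01 from sole
K=np.array([[-.04,.055,-.01],[-.04,-.055,-.01],[.04,-.055,-.01]])
os_=np.array([S(262,163),S(325,352),S(172,412)]);ot=np.array([T(650,205)])
def X(q):
    M=Ro.from_rotvec([0,q[3],q[4]]).as_matrix(); return p+(K@M.T+q[:3])@R.T
f=lambda q:np.r_[(proj('s4',X(q))-os_).ravel(),(proj('t4',X(q)[:1])-ot).ravel(),np.array([q[0]/.01,q[1]/.003,(q[2]+.01)/.003,q[3]/.05,q[4]/.05])*.5]
r=least_squares(f,[0,0,-.01,0,0]);print(r.x.round(4),r.fun.round(1))
C,_=card_R();card=np.array([.617,-.281,.0785])
sole=p+R@r.x[:3];print('sole in card frame',(C.T@(sole-card)).round(4))
E
```

```text
[ 0.0032  0.0009 -0.009   0.0567  0.0029] [-0.3 -0.6  0.3 -0.1 -0.5  0.8  0.  -0.6  0.2  0.2  0.2  0.6  0. ]
sole in card frame [-0.0038  0.0036  0.0602]
```

```bash
python3 -m handwheel '[[0.2,-0.03,-0.3,0,0,0,1],[0.3,-0.04,-0.4,0,0,0,1],[0.3,-0.03,-0.4,0,0,0,1],[0.25,0,-0.37,0,0,0,1],[0,0,0,0,0,0,1],[0,0,0,0,0,0,1]]';  python3 - <<'E'
from go import *
C,R=card_R();togo([.592,-.282,.1215],R)
grab('top','t5');grab('side','s5')
b=cv2.imread('pics/s5.png');a=cv2.imread('pics/t5.png')
c=lambda i,x,y,w,h,s:cv2.resize(i[y:y+h,x:x+w],None,fx=s,fy=s,interpolation=cv2.INTER_CUBIC)
cv2.imwrite('pics/c7.png',np.hstack([c(b,335,220,90,100,5),c(a,372,125,70,100,5)]))
E
```

```text
time_s: 12.45
tcp_pos: [0.618, -0.2828, 0.0869]
eef_rot: [[-0.862, -0.042, 0.505], [-0.038, 0.999, 0.019], [-0.505, -0.003, -0.863]]
force: [-0.0, 0.2, -2.0]
grip_width: 0.0219
gripper_force: 30.0
t 12.45 shift [-1.04  0.03  1.39] turn [ 0.03 -0.   -0.02] F [-0.   0.2 -2. ] grip 0.0219 30.0 j [-0.72  0.    1.92  0.47  0.88 -2.57]
```

View pics/c7.png

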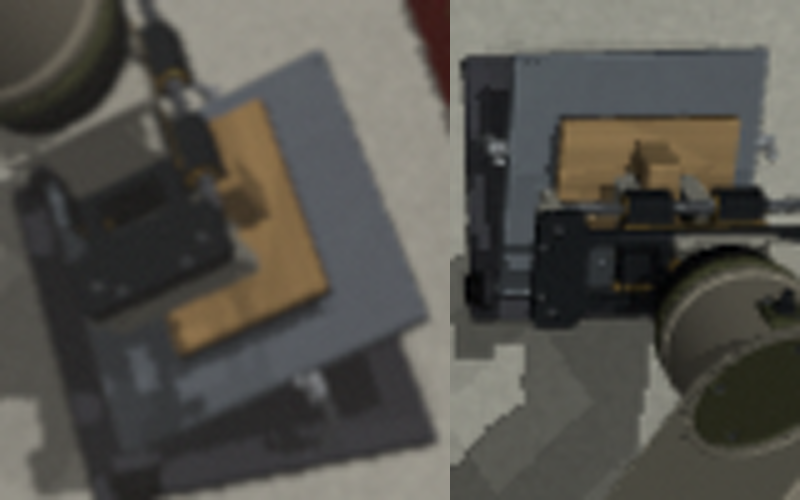

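The pad sits about 15 mm above the board. Plate corners are at crop (262,100), (327,290) in side and (562,118), (740,118) in top; the board's upper corners are (320,52), (428,318) and (514,55), (768,47). Compare the plate and board by triangulation.

```bash
python3 - <<'E'
from go import *
S=lambda u,v:(335+(u+.5)/5-.5,220+(v+.5)/5-.5); T=lambda u,v:(372+(u-450+.5)/5-.5,125+(v+.5)/5-.5)
t=lambda a,b:tri([('t5',T(*a)),('s5',S(*b))])
C,_=card_R()
P=[t((562,118),(262,100)),t((740,118),(327,290))];B=[t((514,55),(320,52)),t((768,47),(428,318))]
for x in P+B: print(x[0].round(4),x[1])
pm=(P[0][0]+P[1][0])/2;bm=(B[0][0]+B[1][0])/2
print('plate-board mid in card frame',(C.T@(pm-bm)).round(4),'want -.037,0')
for Q in(P,B): d=Q[0][0]-Q[1][0];print('len',np.linalg.norm(d).round(4),'yaw',(C.T@d/np.linalg.norm(d)).round(3))
print('board top z by model',bm.round(4))
E
```

```text
[ 0.6403 -0.2272  0.1214] [array([ 0.1, -0.4]), array([-0.5,  0.1])]
[ 0.6431 -0.3377  0.1219] [array([ 0.1, -0.4]), array([-0.6,  0.1])]
[ 0.6802 -0.198   0.1147] [array([ 0.1, -0.3]), array([-0.4,  0.1])]
[ 0.6887 -0.3564  0.1161] [array([ 0.1, -0.2]), array([-0.3,  0. ])]
plate-board mid in card frame [-0.0339 -0.0035  0.0271] want -.037,0
len 0.1105 yaw [ 0.011  1.    -0.011]
len 0.1587 yaw [-0.016  1.    -0.001]
board top z by model [ 0.6844 -0.2772  0.1154]
```

```bash
python3 -m handwheel '[[0.05,0.05,-0.15,0,0,0,1],[0.1,0.05,-0.2,0,0,0,1],[0.05,0.03,-0.14,0,0,0,1],[0,0,0,0,0,0,1],[0,0,0,0,0,0,1]]'; python3 -m handwheel '[[0.02,0,-0.035,0,0,0,1],[0.02,0,-0.035,0,0,0,1],[0,0,0,0,0,0,1]]'
```

```text
time_s: 13.05
tcp_pos: [0.6226, -0.2798, 0.0745]
eef_rot: [[-0.862, -0.042, 0.505], [-0.037, 0.999, 0.019], [-0.506, -0.003, -0.863]]
force: [0.5, -0.8, -2.3]
grip_width: 0.0219
gripper_force: 30.0
time_s: 13.35
tcp_pos: [0.6238, -0.28, 0.073]
eef_rot: [[-0.862, -0.042, 0.506], [-0.037, 0.999, 0.018], [-0.506, -0.003, -0.863]]
force: [-0.2, 0.1, -2.5]
grip_width: 0.0217
gripper_force: 30.0
```

```bash
python3 -m handwheel '[[0.02,0,-0.035,0,0,0,1],[0,0,0,0,0,0,1]]'
```

```text
time_s: 13.55
tcp_pos: [0.6242, -0.28, 0.0721]
eef_rot: [[-0.862, -0.042, 0.505], [-0.037, 0.999, 0.018], [-0.506, -0.003, -0.863]]
force: [0.4, -0.1, -1.1]
grip_width: 0.0219
gripper_force: 30.0
```

```bash
python3 -m handwheel '[[0.02,0,-0.035,0,0,0,1],[0,0,0,0,0,0,1]]'; python3 -m handwheel '[[0.01,0,-0.017,0,0,0,1],[0,0,0,0,0,0,1]]'
```

```text
time_s: 13.75
tcp_pos: [0.6247, -0.2802, 0.0718]
eef_rot: [[-0.862, -0.042, 0.506], [-0.038, 0.999, 0.018], [-0.506, -0.003, -0.863]]
force: [-6.1, 0.8, 1.8]
grip_width: 0.022
gripper_force: 30.0
time_s: 13.95
tcp_pos: [0.6249, -0.2804, 0.0716]
eef_rot: [[-0.862, -0.042, 0.506], [-0.038, 0.999, 0.018], [-0.506, -0.004, -0.863]]
force: [-8.7, 1.1, 5.6]
grip_width: 0.0219
gripper_force: 30.0
```

```bash
python3 -m handwheel '[[0.01,0,-0.017,0,0,0,1],[0,0,0,0,0,0,1]]'; python3 -c "
from workcell import manip;s=manip.get_state();print(s['force'],s['ft_torque'])"
```

```text
time_s: 14.15
tcp_pos: [0.6251, -0.2806, 0.0713]
eef_rot: [[-0.862, -0.042, 0.506], [-0.038, 0.999, 0.018], [-0.506, -0.004, -0.863]]
force: [-10.0, -0.6, 7.6]
grip_width: 0.0215
gripper_force: 30.0
[-10.03387638  -0.56842026   7.63215792] [0.49018009 1.00685056 0.38449249]
```

Contact is about 14 N. To judge flushness from the moments, I'll average the readings and relieve the along-slope load.

```bash
cat > avg.py <<'E'
from go import *
C,_=card_R();F=[];M=[]
for i in range(8):
    manip.get_image('top');s=manip.get_state();F.append(s['force']);M.append(s['ft_torque'])
F=np.mean(F,0);M=np.mean(M,0)
print('t',s['time_s'],'F card',(C.T@F).round(2),'M card',(C.T@M).round(3),'tcp',np.round(s['tcp_pos'],4))
E
python3 avg.py; python3 -m handwheel '[[-0.03,0,-0.018,0,0,0,1],[0,0,0,0,0,0,1]]'; python3 avg.py
```

```text
t 14.55 F card [-5.55  0.43 11.23] M card [0.615 0.927 0.114] tcp [ 0.6251 -0.2806  0.0713]
time_s: 14.75
tcp_pos: [0.625, -0.2805, 0.0713]
eef_rot: [[-0.861, -0.041, 0.507], [-0.038, 0.999, 0.018], [-0.507, -0.004, -0.862]]
force: [-4.9, 1.5, 5.5]
grip_width: 0.022
gripper_force: 30.0
t 15.15 F card [-2.34  0.87  7.41] M card [0.606 0.391 0.069] tcp [ 0.625  -0.2805  0.0713]
```

The moments give a pressure centre within a few mm along the slope (d≈0) and well inside the pad across it, so the sole is flush with about 9 N of contact. One last visual check.

```bash
python3 - <<'E'
from go import *
grab('top','t6');grab('side','s6')
b=cv2.imread('pics/s6.png');a=cv2.imread('pics/t6.png')
c=lambda i,x,y,w,h,s:cv2.resize(i[y:y+h,x:x+w],None,fx=s,fy=s,interpolation=cv2.INTER_CUBIC)
cv2.imwrite('pics/c8.png',np.hstack([c(b,335,220,90,100,5),c(a,372,125,70,100,5)]))
C,R=card_R();card=np.array([.617,-.281,.0785])
K=[card+C@[x,y,.01] for x,y in((.04,.055),(.04,-.055),(-.04,-.055))]
print(((proj('s6',K)-[335,220]+.5)*5-.5).round(0).tolist(),((proj('t6',K)-[372,125]+.5)*5-.5+[450,0]).round(0).tolist())
E
```

```text
[[262.0, 111.0], [329.0, 299.0], [181.0, 364.0]] [[554.0, 114.0], [729.0, 111.0], [716.0, 228.0]]
```

View pics/c8.png

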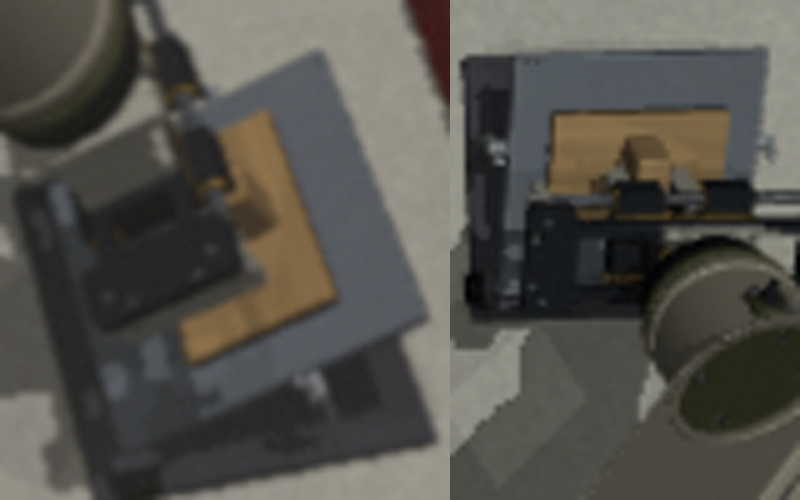

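The final view shows the pad flush on the board, its corners within about 3 mm of the ideal over the card. The board corners at (320,52) and (428,318) haven't moved.

```bash
python3 avg.py; python3 -c "
from workcell import manip;print(manip.hand_in())"
```

```text
t 15.65 F card [-2.54  0.85  7.55] M card [0.611 0.379 0.081] tcp [ 0.625  -0.2805  0.0713]
the job is handed in; nothing more can be done
None
```

I drew the pad out of the leftmost rack and handed in with it still gripped, pressed flush over the card at about 9 N and within about 3 mm of its centre by my last pictures. The board hadn't moved in the last pictures; no verdict came back.

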